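# Set up a tool for inspection and hold the lamp shutter half open

### The arm

A 7-joint arm with a two-finger parallel gripper is mounted at the origin on a cart in front of the work surface, level with it; the furniture and walls round the work are solid. World frame = base frame: x ahead of the robot, y to its left, z up, the work surface at z = 0. Lengths are in m, angles in rad, forces in N, time in s.
With the tool pointing down it reaches from about 0.4 to 0.85 m from the base axis. Payload 6.9 kg.
Tool frame: the origin (TCP) lies at the very end of the fingers, on their centre line; the grasp point (between the pads) lies 19 mm behind it; z points along the fingers, y is the direction in which the jaws open and shut (so a half turn about z gives the same grasp; the last joint's range is limited). The gripper opens to 85 mm and grips with 20 to 120 N. Pads are 22 mm wide; open, the fingers measure 114 mm over their backs; the gripper's body (76 mm by 85 mm) begins 54 mm behind the grasp point. The pads swing forward as they close: fully open they stand 13 mm farther back than shut.
Start: joints at [1.415, 0.507, -0.238, 1.5, 0.126, 1.149, -0.155], TCP at [0.161, -0.604, 0.231] pointing down, gripper open.
Joint ranges: [-3.08, 3.08], [-0.24, 2.05], [-1.43, 1.35], [0, 2.5], [-1.52, 4.66], [0.17, 1.96], [-2.89, 2.89]. Speed limits (rad/s): [2.39, 2.39, 3.14, 3.14, 3.14, 3.14, 3.14].

### API

Orientations are given as a unit quaternion [x, y, z, w].
In Python, from bench import r, eyes, trace gives the robot as it stands. The module is installed in compiled form; this text tells all that it offers.
- The arm moves only by the tool jog_arm, never from a script. Its argument "moves" is a list of rows, each an object with "dp": the shift along the tool's x, y, z in cm, a list of three; "turn": the turn, a rotation vector about the tool's x, y, z in degrees, a list of three; "grip": the opening, from 0 (shut) to 1 (fully open). A call has 1 to 20 rows; each row shifts and turns the pose as measured when the row begins, along the tool's axes as they then stand; what a row does not reach is not made up. A row lasts 1/10 s, in which the tool goes at most 50 mm and 8.59 degrees, less where a joint would pass 70% of its speed; a pose out of reach is approached as far as the arm can. A call with a gripper value outside its range is refused whole. The fingers move at their own pace and stop on an object; "squeeze" is the grip in N (left out, the last holds). Time passes only in rows, so rows that do not move let the fingers close. It gives the time, the measured TCP pose, the force and the opening at its end, in the units of the state.
- r.get_obs(): the state, without advancing time (a new reading comes with each control period).
- eyes.read_camera(name): name is "side" or "top"; returns (picture, depth): 420x560x3 uint8, blue, green, red; 420x560 float32, m along the optical axis (not along the pixel's ray), 0 where there is no reading.
- eyes.camera_model(name): a dict with "intrinsics" (3x3 intrinsics, pixels), "R" (3x3) and "t" (3): a world point X has camera coordinates R X + t. Camera axes: x right, y down, z forward; pixel columns grow to the right and rows downward; lengths in m; the calibration is good to about 2 mm. A picture is of the moment at which its call begins. camera_model takes no time and is no camera call.
- r.hand_in(): hands the job in, once; it reports no verdict.
Trained networks look in the newest picture that a camera, given by its name, has taken for a name from the list of things; names that differ only in an ending like _2 or _b are one class to them, and where a whole thing is asked for, a point or a joint stands for the part that bears it (a point fixed in the world has none). Each returns a list of dicts, best first, with "conf" (0 to 1); they miss things now and then, are a little off and sometimes report something else, mostly with a low value. They report only what shows in the picture. A call takes as long as a camera call.
- trace(camera, name): "region" (420x560 bool, what is visible of it) and "box" ([left, top, right, bottom] in pixels, round what is visible of it).
The state is a dict: "clock": time; "qpos": joint angles; "joint_vel": joint speeds; "joint_torque": joint torques, N m; "ee_pos": TCP position; "tool_rot": TCP orientation; "contact_force": force on the tool from outside, world axes, zero at the start; "torque": the same for the moment, N m; "grip_width": finger opening in m.
Only numpy, scipy, OpenCV 4.12 (cv2) and the standard library are available. Lean on these libraries where they do the work, as an engineer would, in place of code of your own. Each camera call takes 0.05 s, during which the arm holds its last target. There are 200 camera calls.

### The job

Lay the loose spatula flat in the empty place of the inspection stand's two notched rests, beside and level with the spatula already lying there and pointing the same way, and let go of it. Then slide the stand's sprung lamp shutter open to half its travel, without running on towards its end stop, and finish while still holding it there: the spring shuts it if you let go. Leave the tweezers and the other spatula as they lie.

Things in the scene. Friction and masses are not known exactly. Their poses are not given: they have to be found in the camera images.
- station: Inspection stand, fixed: grey base plate 250 x 270 mm, top at z 16 mm; two notched aluminium tool rests nearer the robot, grey lamp housing with sliding shutter behind. Origin: underside, middle. x away from the robot, y left (turned up to 0.3 rad), z up. Housing: x 45 to 111 mm, its guide rails 56 mm high; spring bridge at y 80 to 90 mm 72 mm high, barrel behind it (to y 157 mm) 69 mm.
- rest_near (a point): Centre of the empty place (stand x -85 mm, y 0), 40 mm above the worktop, where the underside of a laid spatula is. Stand's axes. A spatula laid as wanted has its origin here and parallel axes. The rests are 10 mm thick bars at y +60 and -60 mm with 34 mm wide notches, floors at z 40 and 42 mm, teeth 8 mm higher; between the bars fingers may go down to the base plate (16 mm).
- spatula: The loose steel spatula, 200 mm long, about 45 g, flat on the worktop left or right of the stand. Origin: underside, middle of its length; z up. Blade at its own -y end: 20 mm wide, 2 mm thick, y -100 to -23 mm, underside 2 mm up. Round rod 8 mm thick, y -25 to +95 mm, axis 4 mm up: grip it here, across x, near the origin. Centre of mass within 20 mm of the origin.
- spatula_tip (a point): The end of the loose spatula's blade, 100 mm from its origin along its own -y, 3 mm above its underside.
- spatula_laid: The other, identical spatula, already lying in the rests in the place farther from the robot (stand x -25 mm), blade to the stand's -y (right). Origin and axes as the loose one's. Leave it.
- tweezers: Steel tweezers, 144 mm long, 20 mm wide, lying on the worktop on the other side of the stand from the loose spatula. Origin: underside, middle. Leave them.
- shutter (a joint): Travel of the shutter, m: 0 shut (start), 0.060 fully open at its end stop, half travel 0.030. It slides along the stand's +y (left). The spring pushes it shut with 3 N at 0, 9 N at half, 15 N at full travel. Three dark lines on the near guide rail mark shut, half (the thick one) and full; the white line on the shutter beside its tab points at them.
- shutter_tab (a point): Middle of the top face of the shutter's upright black tab, 91.5 mm above the worktop; moves with the shutter. Tab: 14 mm thick along the slide (stand's y), 30 mm wide across it, 40 mm tall over the shutter's plate (lowest 6 mm: collar 20 mm thick; 8 mm spring rod leaves its +y face 31 mm below the top). Pinch it from above across the 14 mm with the tips 20 to 25 mm below its top, or push its -y face.

How it is judged:
By the outcome, as a careful person would: the job done as asked, in the order asked, and still so for the second after the job is handed in, while the arm keeps its last pose, push and grip.
It also fails if it takes over 56 s, if anything falls off the work surface, if the arm or the gripper's body presses on something with over 40 N, if the wrist force passes 120 N, or if a joint passes its speed limit or range.

## Working session

There is one attempt and no reset: what is moved stays moved. The work goes in short steps, Python scripts to look and compute and a tool call to move; the robot and the scene stay as the last step left them, time stands still between calls to the robot, and variables do not carry over. Pictures are saved under pics/ and viewed, about 8 in all and at most 12, crops included, and the job is handed in when it is done.

Besides the shell and the picture viewer there is one more tool, called by a JSON object that holds its "op" and its "data", one argument or row to a line. jog_arm: Moves the arm, as the interface text tells. Its arguments: {"type":"object","properties":{"moves":{"type":"array"},"squeeze":{"type":"number"}},"required":["moves"]}

```bash
mkdir -p pics; cat > h.py <<'E'
import numpy as np, cv2
from scipy.spatial.transform import Rotation as Ro
from bench import r, eyes, trace
def pts(cam, mask, depth):
    m=eyes.camera_model(cam); K=np.array(m["intrinsics"]);R=np.array(m["R"]);t=np.array(m["t"])
    v,u=np.nonzero(mask&(depth>0)); d=depth[v,u]
    c=np.stack([(u-K[0,2])/K[0,0]*d,(v-K[1,2])/K[1,1]*d,d],1)
    return (c-t)@R, np.stack([u,v],1)
def proj(cam,X):
    m=eyes.camera_model(cam); K=np.array(m["intrinsics"]);c=np.array(m["R"])@np.asarray(X,float)+np.array(m["t"]); p=K@c; return p[:2]/p[2]
def axis(P):
    c=np.median(P[:,:2],0); _,_,vt=np.linalg.svd(P[:,:2]-P[:,:2].mean(0),full_matrices=False)
    s=(P[:,:2]-P[:,:2].mean(0))@vt[0]; lo,hi=np.percentile(s,[0.5,99.5])
    return P[:,:2].mean(0)+vt[0]*(lo+hi)/2, vt[0], hi-lo
E
python3 - <<'E'
from h import *
o=r.get_obs(); print({k:np.round(v,3) for k,v in o.items()})
ims=[]
for cam in("top","side"):
    im,d=eyes.read_camera(cam); cv2.imwrite(f"pics/{cam}0.png",im); np.save(f"pics/{cam}0.npy",d)
    for n in("spatula","spatula_laid","tweezers","station","shutter_tab"):
        for q in trace(cam,n)[:3]:
            P,_=pts(cam,q["region"],d)
            if len(P)<5: continue
            c,a,L=axis(P); print(cam,n,round(q["conf"],2),q["box"],len(P),"c",c.round(4),"ax",a.round(3),"L",round(L,3),"z",np.percentile(P[:,2],[5,50,95]).round(3))
E
```

```text
{'clock': np.float64(0.0), 'qpos': array([ 1.416,  0.508, -0.238,  1.501,  0.126,  1.149, -0.155]), 'joint_vel': array([-0.   , -0.003, -0.001,  0.001, -0.   ,  0.   ,  0.001]), 'joint_torque': array([ 0.0000e+00, -6.2060e+01, -2.1870e+00, -2.4965e+01,  1.3000e-02,
        1.2000e-02,  0.0000e+00]), 'ee_pos': array([ 0.161, -0.603,  0.23 ]), 'tool_rot': array([ 0.992,  0.13 , -0.   , -0.001]), 'contact_force': array([0.092, 0.326, 0.096]), 'torque': array([ 0.018, -0.011, -0.016]), 'grip_width': np.float64(0.085)}
top spatula 0.7 [377.1, 193.5, 390.1, 257.7] 286 c [ 0.5053 -0.3133] ax [-1.     0.027] L 0.182 z [-0.004  0.003  0.009]
top spatula_laid 0.73 [251.6, 205.7, 322.5, 220.6] 349 c [ 0.5539 -0.0396] ax [-0.038  0.999] L 0.194 z [0.014 0.043 0.05 ]
top tweezers 0.3 [232.8, 162.1, 344.5, 258.3] 8082 c [ 0.5689 -0.0454] ax [0.071 0.997] L 0.279 z [0.009 0.017 0.059]
top station 0.69 [233.7, 163.1, 344.5, 260.0] 7922 c [ 0.5691 -0.0442] ax [0.119 0.993] L 0.288 z [0.01  0.017 0.059]
top shutter_tab 0.85 [261.4, 166.7, 321.5, 186.7] 521 c [ 0.6545 -0.0505] ax [0. 1.] L 0.159 z [0.045 0.053 0.088]
side spatula 0.57 [296.7, 167.5, 347.3, 173.1] 129 c [ 0.5224 -0.3144] ax [-0.999  0.05 ] L 0.159 z [-0.001  0.003  0.008]
side spatula_laid 0.46 [272.9, 183.7, 295.0, 221.9] 148 c [ 0.5561 -0.0425] ax [-0.034  0.999] L 0.19 z [0.04  0.044 0.049]
side tweezers 0.59 [221.6, 300.6, 279.3, 310.3] 310 c [0.4986 0.3307] ax [-0.975 -0.222] L 0.129 z [-0.002  0.004  0.01 ]
side station 0.83 [219.9, 170.4, 331.4, 247.3] 4908 c [ 0.5637 -0.0344] ax [0.48  0.877] L 0.333 z [0.011 0.018 0.064]
side station 0.57 [242.5, 172.6, 264.2, 204.4] 334 c [ 0.6582 -0.0591] ax [0.024 1.   ] L 0.16 z [0.047 0.06  0.09 ]
side shutter_tab 0.8 [244.7, 172.1, 267.2, 201.9] 301 c [ 0.6581 -0.0571] ax [0.034 0.999] L 0.144 z [0.048 0.061 0.091]
```

```bash
cd pics; ls
```

```text
side0.npy
side0.png
top0.npy
top0.png
```

View pics/top0.png

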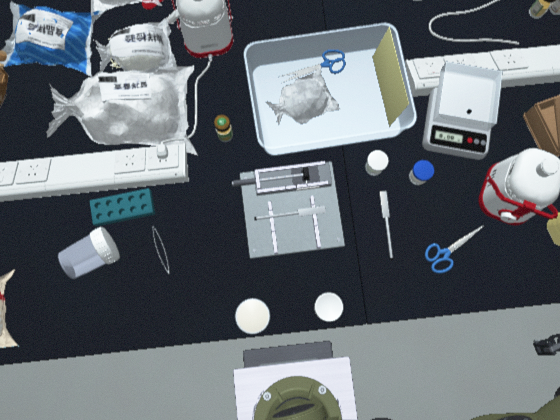

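View pics/side0.png

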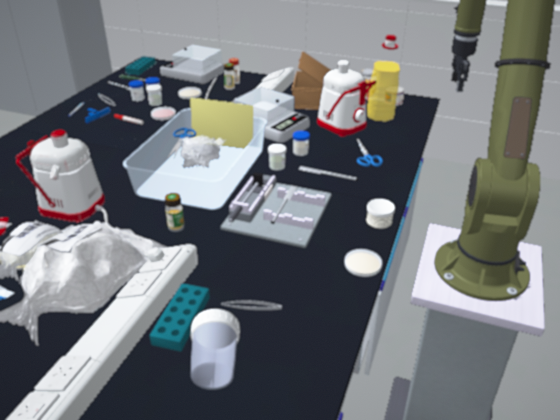

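```bash
cat >> h.py <<'E'
def onplane(cam,uv,z):
    m=eyes.camera_model(cam); K=np.array(m["intrinsics"]);R=np.array(m["R"]);t=np.array(m["t"])
    d=np.c_[uv,np.ones(len(uv))]@np.linalg.inv(K).T@R; o=-R.T@t
    return o+d*((z-o[2])/d[:,2])[:,None]
def stand(p,yaw): # returns function stand->world
    Rz=Ro.from_euler('z',yaw).as_matrix()
    return lambda X: np.array([p[0],p[1],0])+np.asarray(X,float)@Rz.T
def over(cam,im,polys,box,s,fn):
    x0,y0,x1,y1=box
    c=cv2.resize(im[y0:y1,x0:x1],None,fx=s,fy=s,interpolation=cv2.INTER_CUBIC)
    for P,col in polys:
        q=np.array([(proj(cam,X)+.5-[x0,y0])*s for X in P]).round().astype(int)
        cv2.polylines(c,[q],False,col,1,cv2.LINE_AA)
    cv2.imwrite(fn,c)
E
python3 - <<'E'
from h import *
for cam in("top","side"):
    im,d=eyes.read_camera(cam); cv2.imwrite(f"pics/{cam}1.png",im)
    for n,z in(("spatula",.004),("spatula_laid",.044),("station",.016)):
        for q in trace(cam,n)[:1]:
            v,u=np.nonzero(q["region"]); W=onplane(cam,np.c_[u,v],z); c,a,L=axis(W)
            print(cam,n,round(q["conf"],2),"c",c.round(4),"ang",np.degrees(np.arctan2(a[1],a[0])).round(2),"L",round(L,3), cv2.minAreaRect((W[:,:2]*1000).astype(np.float32)) if n=="station" else "")
m=eyes.camera_model("top"); print((-np.array(m["R"]).T@m["t"]).round(3)); m=eyes.camera_model("side"); print((-np.array(m["R"]).T@m["t"]).round(3))
E
```

```text
top spatula 0.57 c [ 0.4991 -0.3133] ang 178.23 L 0.194 
top spatula_laid 0.52 c [ 0.5531 -0.04  ] ang 91.54 L 0.197 
top station 0.89 c [ 0.5726 -0.0416] ang 85.35 L 0.29 ((572.9120483398438, -36.23858642578125), (258.6366271972656, 294.8367614746094), 1.7496154308319092)
side spatula 0.48 c [ 0.501  -0.3139] ang 179.36 L 0.192 
side spatula_laid 0.52 c [ 0.5556 -0.0361] ang 91.33 L 0.193 
side station 0.89 c [ 0.59   -0.0536] ang 121.41 L 0.374 ((583.1739501953125, -58.8798828125), (271.76708984375, 322.9328918457031), 1.8042348623275757)
[0.259 0.022 1.504]
[0.113 1.182 0.925]
```

```bash
cat >> h.py <<'E'
def model(S,sh=0,tab0=None):
    B=(0,0,255);G=(0,255,0);Y=(0,255,255)
    L=[([S([x,y,.016]) for x,y in((-.125,-.135),(.125,-.135),(.125,.135),(-.125,.135),(-.125,-.135))],B)]
    L+=[([S([-.102,y,.048]),S([-.01,y,.048])],G) for y in(-.065,-.055,.055,.065)]
    L+=[([S([-.025,-.1,.044]),S([-.025,.095,.044])],Y),([S([-.085,-.1,.044]),S([-.085,.095,.044])],Y)]
    L+=[([S([x,y,.056]) for x,y in((.045,-.1),(.111,-.1),(.111,.08),(.045,.08),(.045,-.1))],B)]
    return L
E
python3 - <<'E'
from h import *
S=stand((.579,-.037),.028)
sp=stand((.5,-.3135),np.radians(88.8))
L=model(S)+[([sp([0,-.1,.003]),sp([0,.095,.004])],(255,0,255)),([sp([-.02,0,.004]),sp([.02,0,.004])],(255,0,255))]
over("top",cv2.imread("pics/top1.png"),L,(225,150,400,270),4.5,"pics/ov_top.png")
over("side",cv2.imread("pics/side1.png"),L,(215,155,355,255),5.5,"pics/ov_side.png")
E
```

```text
(no output)
```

View pics/ov_top.png

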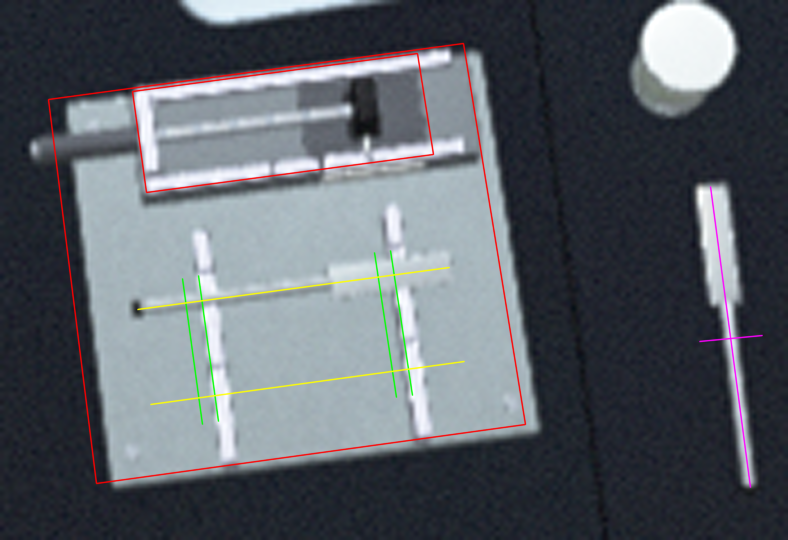

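View pics/ov_side.png

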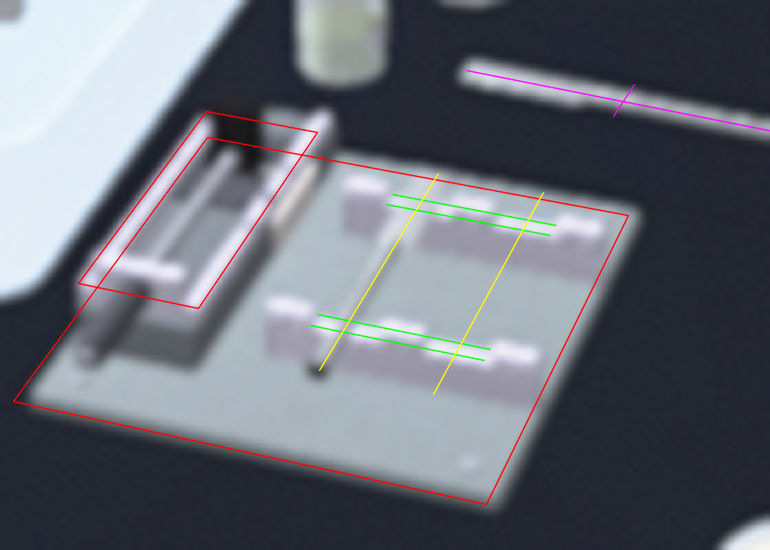

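```bash
python3 - <<'E'
from h import *
from scipy.optimize import least_squares
T=lambda p:np.array(p)/4.5+[225,150]-.5
D=lambda p:np.array(p)/5.5+[215,155]-.5
obs=[("top",T((112,487)),(-.125,.135,.016)),("top",T((539,432)),(-.125,-.135,.016)),("top",T((480,50)),(.125,-.135,.016)),("top",T((67,102)),(.125,.135,.016)),
("side",D((500,510)),(-.125,.135,.016)),("side",D((641,210)),(-.125,-.135,.016)),("side",D((26,400)),(.125,.135,.016))]
for sub in(obs[:4],obs[4:],obs):
    f=lambda q:np.concatenate([proj(c,stand(q[:2],q[2])(X))-p for c,p,X in sub])
    s=least_squares(f,[.579,-.045,.03]); print(s.x.round(4),f(s.x).round(1))
S=stand(s.x[:2],s.x[2])
for z in(.044,): 
  for q in((135,308),(450,266)): print("laid ends top",((onplane("top",T(q)[None],z)-S([0,0,0]))@Ro.from_euler('z',s.x[2]).as_matrix()).round(4))
for q in((318,370),(420,185)): print("laid ends side",((onplane("side",D(q)[None],.044)-S([0,0,0]))@Ro.from_euler('z',s.x[2]).as_matrix()).round(4))
for c,p in(("top",T((363,82))),("side",D((238,110)))): 
  W=onplane(c,p[None],.0915);print("tab",c,W.round(4),((W-S([0,0,0]))@Ro.from_euler('z',s.x[2]).as_matrix()).round(4))
E
```

```text
[ 0.5743 -0.047   0.0197] [-0.3 -0.   0.4 -0.   0.3  0.  -0.4  0. ]
[ 0.5724 -0.0391  0.0268] [-0.  -1.  -0.1  1.1  0.1  0.3]
[ 0.5739 -0.0453  0.0208] [-0.8  0.2 -0.2  0.1 -0.3  0.2 -1.   0.3 -0.2 -2.4  0.2  0.1  0.4 -1.3]
laid ends top [[-0.0196  0.1043  0.044 ]]
laid ends top [[-0.0185 -0.0927  0.044 ]]
laid ends side [[-0.0201  0.1029  0.044 ]]
laid ends side [[-0.0139 -0.0767  0.044 ]]
tab top [[ 0.6673 -0.0949  0.0915]] [[ 0.0923 -0.0515  0.0915]]
tab side [[ 0.6537 -0.0875  0.0915]] [[ 0.0789 -0.0438  0.0915]]
```

{"op": "jog_arm", "data": {
  "moves": [
    {"dp": [3.35,-1.6,0.7],"turn": [0,0,0],"grip": 0.45},
    {"dp": [3.35,-1.6,0.7],"turn": [0,0,0],"grip": 0.45},
    {"dp": [3.35,-1.6,0.7],"turn": [0,0,0],"grip": 0.45},
    {"dp": [3.35,-1.6,0.7],"turn": [0,0,0],"grip": 0.45},
    {"dp": [3.35,-1.6,0.7],"turn": [0,0,0],"grip": 0.45},
    {"dp": [3.35,-1.6,0.7],"turn": [0,0,0],"grip": 0.45},
    {"dp": [3.35,-1.6,0.7],"turn": [0,0,0],"grip": 0.45},
    {"dp": [3.35,-1.6,0.7],"turn": [0,0,0],"grip": 0.45},
    {"dp": [3.35,-1.6,0.7],"turn": [0,0,0],"grip": 0.45},
    {"dp": [3.35,-1.6,0.7],"turn": [0,0,0],"grip": 0.45},
    {"dp": [3.35,-1.6,0.7],"turn": [0,0,0],"grip": 0.45},
    {"dp": [3.35,-1.6,0.7],"turn": [0,0,0],"grip": 0.45}
  ]
}}

```text
clock: 2.2
ee_pos: [0.5083, -0.3134, 0.1442]
tool_rot: [0.992, 0.123, -0.0, 0.004]
contact_force: [1.1, 0.5, -0.5]
grip_width: 0.0386
```

{"op": "jog_arm", "data": {
  "moves": [
    {"dp": [0,0,0],"turn": [0,0,-8.2],"grip": 0.45},
    {"dp": [0,0,0],"turn": [0,0,-8.2],"grip": 0.45},
    {"dp": [0,0,0],"turn": [0,0,-8.2],"grip": 0.45},
    {"dp": [0,0,0],"turn": [0,0,-8.2],"grip": 0.45},
    {"dp": [0,0,0],"turn": [0,0,-8.2],"grip": 0.45},
    {"dp": [0,0,0],"turn": [0,0,-8.2],"grip": 0.45},
    {"dp": [0,0,0],"turn": [0,0,-8.2],"grip": 0.45},
    {"dp": [0,0,0],"turn": [0,0,-8.2],"grip": 0.45},
    {"dp": [0,0,0],"turn": [0,0,-8.2],"grip": 0.45},
    {"dp": [0,0,0],"turn": [0,0,-8.2],"grip": 0.45},
    {"dp": [0,0,0],"turn": [0,0,-8.2],"grip": 0.45},
    {"dp": [0,0,0],"turn": [0,0,-8.2],"grip": 0.45},
    {"dp": [0,0,0],"turn": [0,0,-8.2],"grip": 0.45},
    {"dp": [0,0,0],"turn": [0,0,-8.2],"grip": 0.45},
    {"dp": [0,0,0],"turn": [0,0,-8.2],"grip": 0.45},
    {"dp": [0,0,0],"turn": [0,0,-8.2],"grip": 0.45},
    {"dp": [0,0,0],"turn": [0,0,-8.2],"grip": 0.45},
    {"dp": [0,0,0],"turn": [0,0,-8.2],"grip": 0.45},
    {"dp": [0,0,0],"turn": [0,0,-8.2],"grip": 0.45},
    {"dp": [0,0,0],"turn": [0,0,-8.2],"grip": 0.45}
  ]
}}

```text
clock: 4.2
ee_pos: [0.5158, -0.3071, 0.1439]
tool_rot: [-0.044, 0.999, -0.004, 0.002]
contact_force: [1.1, -0.7, -0.1]
grip_width: 0.0384
```

```bash
cat >> h.py <<'E'
def go(target,yang):
    """shift (tool axes, cm) and turn (deg, tool axes) to TCP target, tool down, tool y at world angle yang (deg)"""
    o=r.get_obs(); R=Ro.from_quat(o["tool_rot"]); a=np.radians(yang)
    ey=np.array([np.cos(a),np.sin(a),0]); ez=np.array([0,0,-1.]); ex=np.cross(ey,ez)
    Rt=Ro.from_matrix(np.c_[ex,ey,ez])
    Y=R.as_matrix()[:,1]
    print("t",round(float(o["clock"]),2),"pos",o["ee_pos"].round(4),"yang",np.degrees(np.arctan2(Y[1],Y[0])).round(2),"w",round(float(o["grip_width"]),4),"F",o["contact_force"].round(1),"q",o["qpos"].round(2))
    print("dp now",(R.inv().apply(np.array(target)-o["ee_pos"])*100).round(2),"turn",np.degrees((R.inv()*Rt).as_rotvec()).round(2),"dp after turn",(Rt.inv().apply(np.array(target)-o["ee_pos"])*100).round(2))
E
python3 - <<'E'
from h import *
go([.497,-.3135,.003],88.8)
S=stand((.574,-.0455),.0205); iR=Ro.from_euler('z',.0205).as_matrix()
for p in((229,462),(200,232),(424,437),(392,207)):
    print(((onplane("top",(np.array(p)/4.5+[225,150]-.5)[None],.049)-S([0,0,0]))@iR).round(4))
E
```

```text
t 4.2 pos [ 0.5158 -0.3071  0.1439] yang 95.01 w 0.0384 F [ 1.1 -0.7 -0.1] q [ 1.1   0.74 -1.07  1.69  0.72  1.15  1.48]
dp now [ 1.98 -0.37 14.08] turn [-0.43  0.24  6.21] dp after turn [ 1.87 -0.68 14.09]
[[-0.1229  0.0591  0.049 ]]
[[0.0217 0.0586 0.049 ]]
[[-0.123  -0.0607  0.049 ]]
[[ 0.0222 -0.0617  0.049 ]]
```

{"op": "jog_arm", "data": {
  "moves": [
    {"dp": [1.0,-0.2,2],"turn": [0,0,6.2],"grip": 0.45},
    {"dp": [0.9,-0.5,3],"turn": [0,0,0],"grip": 0.45},
    {"dp": [0,0,3],"turn": [0,0,0],"grip": 0.45},
    {"dp": [0,0,2],"turn": [0,0,0],"grip": 0.45},
    {"dp": [0,0,0],"turn": [0,0,0],"grip": 0.45}
  ]
}}

```text
clock: 4.7
ee_pos: [0.4975, -0.3178, 0.0412]
tool_rot: [0.01, 1.0, -0.004, 0.003]
contact_force: [0.0, -0.2, -0.9]
grip_width: 0.0383
```

```bash
python3 - <<'E'
from h import *
go([.497,-.3135,.003],88.8)
for cam in("side","top"):
    im,d=eyes.read_camera(cam); cv2.imwrite(f"pics/{cam}2.png",im)
p=proj("side",r.get_obs()["ee_pos"]); print(p)
a=cv2.imread("pics/side2.png"); b=cv2.imread("pics/top2.png")
c=cv2.resize(a[125:195,285:375],None,fx=6,fy=6,interpolation=2); e=cv2.resize(b[180:270,365:410],None,fx=5,fy=5,interpolation=2)
h=np.zeros((450,770,3),np.uint8); h[:420,:540]=c; h[:450,540:765]=e; cv2.imwrite("pics/grasp.png",h)
E
```

```text
t 4.7 pos [ 0.4975 -0.3178  0.0412] yang 88.88 w 0.0383 F [ 0.  -0.2 -0.9] q [ 1.07  0.83 -0.95  1.82  0.84  0.95  1.29]
dp now [0.09 0.46 3.82] turn [-0.48  0.39  0.09] dp after turn [0.06 0.42 3.82]
[329.10643874 161.57782119]
```

View pics/grasp.png

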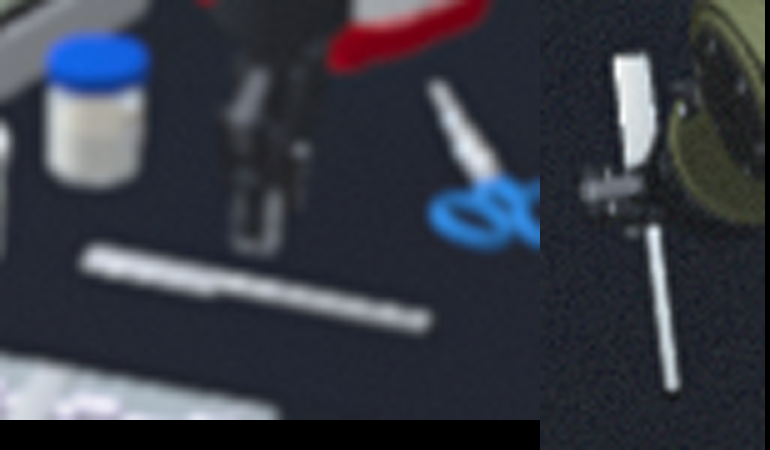

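{"op": "jog_arm", "data": {
  "moves": [
    {"dp": [0.25,0.42,1.2],"turn": [0,0,0],"grip": 0.45},
    {"dp": [0,0,1.2],"turn": [-0.4,0.4,0],"grip": 0.45},
    {"dp": [0,0,1.0],"turn": [0,0,0],"grip": 0.4},
    {"dp": [0,0,0.3],"turn": [0,0,0],"grip": 0.3},
    {"dp": [0,0,0],"turn": [0,0,0],"grip": 0.3}
  ]
}}

```text
clock: 5.3
ee_pos: [0.4994, -0.3138, 0.0071]
tool_rot: [0.01, 1.0, -0.002, 0.004]
contact_force: [0.6, -0.2, -0.2]
grip_width: 0.0256
```

```bash
python3 - <<'E'
from h import *
go([.495,-.3135,.003],88.8)
E
```

```text
t 5.3 pos [ 0.4994 -0.3138  0.0071] yang 88.9 w 0.0256 F [ 0.6 -0.2 -0.2] q [ 1.05  0.87 -0.91  1.84  0.9   0.89  1.25]
dp now [0.45 0.03 0.4 ] turn [-0.25  0.43  0.11] dp after turn [0.44 0.03 0.41]
```

{"op": "jog_arm", "data": {
  "moves": [
    {"dp": [0.5,0,0.2],"turn": [0,0,0],"grip": 0.3},
    {"dp": [0,0,0.2],"turn": [0,0,0],"grip": 0.2},
    {"dp": [0,0,0],"turn": [0,0,0],"grip": 0},
    {"dp": [0,0,0],"turn": [0,0,0],"grip": 0},
    {"dp": [0,0,0],"turn": [0,0,0],"grip": 0},
    {"dp": [0,0,0],"turn": [0,0,0],"grip": 0}
  ],
  "squeeze": 60
}}

```text
clock: 5.9
ee_pos: [0.4945, -0.314, 0.0036]
tool_rot: [0.01, 1.0, -0.003, 0.004]
contact_force: [-0.4, -0.5, -0.2]
grip_width: 0.0044
```

{"op": "jog_arm", "data": {
  "moves": [
    {"dp": [0,0,0],"turn": [0,0,0],"grip": 0},
    {"dp": [0,0,0],"turn": [0,0,0],"grip": 0}
  ]
}}

```text
clock: 6.1
ee_pos: [0.4945, -0.3141, 0.0037]
tool_rot: [0.01, 1.0, -0.003, 0.004]
contact_force: [1.0, -0.0, -0.8]
grip_width: 0.0045
```

```bash
python3 - <<'E'
from h import *
for cam in("side","top"):
    im,d=eyes.read_camera(cam); cv2.imwrite(f"pics/{cam}3.png",im)
a=cv2.imread("pics/side3.png"); b=cv2.imread("pics/top3.png")
c=cv2.resize(a[125:195,285:375],None,fx=6,fy=6,interpolation=2); e=cv2.resize(b[180:270,365:410],None,fx=5,fy=5,interpolation=2)
h=np.zeros((450,770,3),np.uint8); h[:420,:540]=c; h[:450,540:765]=e; cv2.imwrite("pics/grasp2.png",h)
E
```

```text
(no output)
```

View pics/grasp2.png

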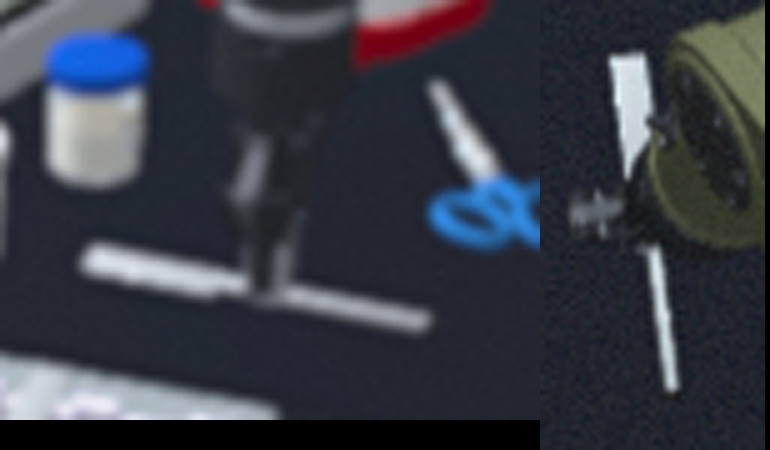

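{"op": "jog_arm", "data": {
  "moves": [
    {"dp": [0,0,0],"turn": [0,0,0],"grip": 0.25},
    {"dp": [0,0,0.1],"turn": [0,0,0],"grip": 0.25},
    {"dp": [0,0,0.15],"turn": [0,0,0],"grip": 0.25},
    {"dp": [0,0,0],"turn": [0,0,0],"grip": 0.25},
    {"dp": [0,0,0],"turn": [0,0,0],"grip": 0},
    {"dp": [0,0,0],"turn": [0,0,0],"grip": 0},
    {"dp": [0,0,0],"turn": [0,0,0],"grip": 0},
    {"dp": [0,0,0],"turn": [0,0,0],"grip": 0},
    {"dp": [0,0,0],"turn": [0,0,0],"grip": 0}
  ],
  "squeeze": 60
}}

```text
clock: 7.1
ee_pos: [0.4947, -0.314, 0.0012]
tool_rot: [0.01, 1.0, -0.003, 0.005]
contact_force: [0.2, -0.3, 1.2]
grip_width: 0.0052
```

{"op": "jog_arm", "data": {
  "moves": [
    {"dp": [0,0,-0.5],"turn": [0,0,0],"grip": 0},
    {"dp": [0,0,-1.5],"turn": [0,0,0],"grip": 0},
    {"dp": [0,0,-3],"turn": [0,0,0],"grip": 0},
    {"dp": [0,0,-3],"turn": [0,0,0],"grip": 0},
    {"dp": [0,0,-1.5],"turn": [0,0,0],"grip": 0},
    {"dp": [0,0,0],"turn": [0,0,0],"grip": 0},
    {"dp": [0,0,0],"turn": [0,0,0],"grip": 0}
  ]
}}

```text
clock: 7.8
ee_pos: [0.4937, -0.3129, 0.1026]
tool_rot: [0.009, 1.0, -0.002, 0.005]
contact_force: [-0.0, -0.5, -0.9]
grip_width: 0.005
```

```bash
python3 - <<'E'
from h import *
go([.492,-.0455,.12],1.2)
for cam in("side","top"):
    im,d=eyes.read_camera(cam); cv2.imwrite(f"pics/{cam}4.png",im)
    for q in trace(cam,"spatula")[:3]:
        P,_=pts(cam,q["region"],d); c,a,L=axis(P); print(cam,q["conf"],q["box"],c.round(3),a.round(3),L.round(3),np.percentile(P[:,2],[5,50,95]).round(3), np.polyfit(P[:,0],P[:,2],1).round(3))
a=cv2.imread("pics/side4.png"); b=cv2.imread("pics/top4.png")
c=cv2.resize(a[110:195,285:375],None,fx=5,fy=5,interpolation=2); e=cv2.resize(b[170:270,355:410],None,fx=5,fy=5,interpolation=2)
h=np.zeros((500,770,3),np.uint8); h[:425,:450]=c; h[:500,460:735]=e; cv2.imwrite("pics/lift.png",h)
E
```

```text
t 7.8 pos [ 0.4937 -0.3129  0.1026] yang 88.95 w 0.005 F [-0.  -0.5 -0.9] q [ 1.11  0.75 -1.02  1.78  0.75  1.04  1.36]
dp now [ 0.64 26.73 -1.88] turn [ 0.18  0.64 87.75] dp after turn [26.74  0.39 -1.74]
side 0.71 [301.1, 141.6, 363.0, 150.2] [ 0.497 -0.411] [-0.051 -0.999] 0.229 [-0.002  0.104  0.11 ] [0.036 0.064]
top 0.65 [384.9, 181.7, 398.9, 254.6] [ 0.498 -0.311] [-1.     0.022] 0.196 [0.097 0.103 0.11 ] [-0.03   0.118]
```

View pics/lift.png

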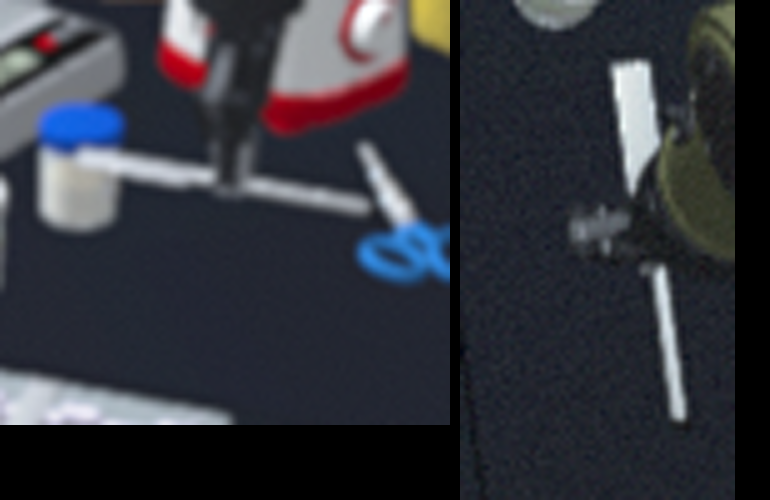

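{"op": "jog_arm", "data": {
  "moves": [
    {"dp": [0,1,-2],"turn": [0,0,0],"grip": 0},
    {"dp": [0,3,-2],"turn": [0,0,0],"grip": 0},
    {"dp": [0,3,0],"turn": [0,0,0],"grip": 0},
    {"dp": [0,3.5,0],"turn": [0,0,0],"grip": 0},
    {"dp": [0,3.5,0],"turn": [0,0,0],"grip": 0},
    {"dp": [0,3.5,0],"turn": [0,0,0],"grip": 0},
    {"dp": [0,3.5,0],"turn": [0,0,0],"grip": 0},
    {"dp": [0,3,0],"turn": [0,0,0],"grip": 0},
    {"dp": [0,2,0],"turn": [0,0,0],"grip": 0},
    {"dp": [0,0,0],"turn": [0,0,0],"grip": 0}
  ]
}}

```text
clock: 9.0
ee_pos: [0.4967, -0.0341, 0.1494]
tool_rot: [0.007, 1.0, 0.001, 0.004]
contact_force: [-0.9, 0.4, 0.7]
grip_width: 0.0049
```

{"op": "jog_arm", "data": {
  "moves": [
    {"dp": [0,0,0],"turn": [0,0,5],"grip": 0},
    {"dp": [0,0,0],"turn": [0,0,8],"grip": 0},
    {"dp": [0,0,0],"turn": [0,0,8],"grip": 0},
    {"dp": [0,0,0],"turn": [0,0,8],"grip": 0},
    {"dp": [0,0,0],"turn": [0,0,8],"grip": 0},
    {"dp": [0,0,0],"turn": [0,0,8],"grip": 0},
    {"dp": [0,0,0],"turn": [0,0,8],"grip": 0},
    {"dp": [0,0,0],"turn": [0,0,8],"grip": 0},
    {"dp": [0,0,0],"turn": [0,0,8],"grip": 0},
    {"dp": [0,0,0],"turn": [0,0,8],"grip": 0},
    {"dp": [0,0,0],"turn": [0,0,8],"grip": 0},
    {"dp": [0,0,0],"turn": [0,0,2],"grip": 0},
    {"dp": [0,0,0],"turn": [0,0,0],"grip": 0}
  ]
}}

```text
clock: 10.3
ee_pos: [0.4939, -0.0337, 0.1565]
tool_rot: [0.715, 0.699, 0.004, 0.002]
contact_force: [1.2, 0.2, 0.7]
grip_width: 0.0053
```

```bash
python3 - <<'E'
from h import *
go([.491,-.040,.075],1.5)
E
```

```text
t 10.3 pos [ 0.4939 -0.0337  0.1565] yang -1.36 w 0.0053 F [1.2 0.2 0.7] q [ 0.47  0.43 -0.63  1.95  0.33  0.86 -0.37]
dp now [-0.67 -0.34  8.14] turn [ 0.46 -0.18 -2.86] dp after turn [-0.62 -0.31  8.15]
```

{"op": "jog_arm", "data": {
  "moves": [
    {"dp": [-0.65,-0.3,2],"turn": [0.4,0,-2.8],"grip": 0},
    {"dp": [0,0,3],"turn": [0,0,0],"grip": 0},
    {"dp": [0,0,2.4],"turn": [0,0,0],"grip": 0},
    {"dp": [0,0,0.3],"turn": [0,0,0],"grip": 0},
    {"dp": [0,0,0],"turn": [0,0,0],"grip": 0},
    {"dp": [0,0,0],"turn": [0,0,0],"grip": 0}
  ]
}}

```text
clock: 10.9
ee_pos: [0.4924, -0.0403, 0.0809]
tool_rot: [0.695, 0.719, 0.003, 0.0]
contact_force: [0.2, -0.1, -0.2]
grip_width: 0.0047
```

```bash
python3 - <<'E'
from h import *
go([.491,-.040,.0415],1.5)
o=r.get_obs()["ee_pos"]
S=stand((.5765,-.0465),.025)
L=model(S)+[([[o[0],o[1]-.1055,o[2]+.002],[o[0],o[1]+.09,o[2]+.003]],(255,0,255))]
ims=[]
for cam,box in(("top",(230,155,350,265)),("side",(215,155,335,255))):
    im,d=eyes.read_camera(cam); cv2.imwrite(f"pics/{cam}5.png",im)
    over(cam,im,[],box,6,f"pics/c_{cam}.png")
    over(cam,im,L,box,6,f"pics/co_{cam}.png")
    for n in("spatula",):
      for q in trace(cam,n)[:3]:
        v,u=np.nonzero(q["region"]); c,a,l=axis(onplane(cam,np.c_[u,v],o[2]+.003)); c2,a2,l2=axis(onplane(cam,np.c_[u,v],.045)); print(cam,q["conf"],np.round(q["box"]),"z.078",c.round(4),a.round(3),l.round(3),"z.045",c2.round(4),a2.round(3),l2.round(3))
h=np.hstack([cv2.imread("pics/co_top.png")[:600],cv2.imread("pics/co_side.png")[:600]]); cv2.imwrite("pics/hov.png",cv2.resize(cv2.imread("pics/co_top.png"),(720,660))[:600])
E
```

```text
t 10.9 pos [ 0.4924 -0.0403  0.0809] yang 1.92 w 0.0047 F [ 0.2 -0.1 -0.2] q [ 0.42  0.54 -0.57  2.03  0.45  0.69 -0.41]
dp now [ 0.02 -0.16  3.94] turn [ 0.27 -0.2   0.42] dp after turn [ 0.03 -0.14  3.94]
side 0.47 [293. 198. 306. 213.] z.078 [0.4947 0.0147] [-0.02  1.  ] 0.081 z.045 [ 0.5123 -0.0393] [-0.02  1.  ] 0.085
```

View pics/hov.png

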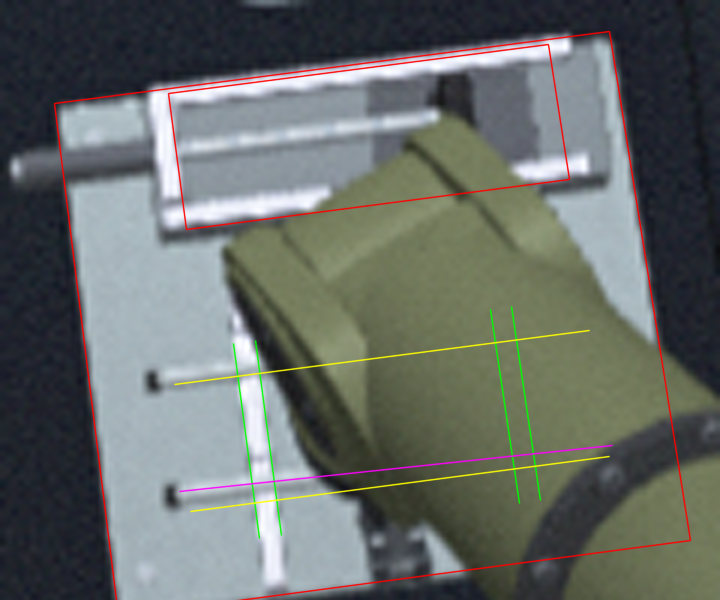

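View pics/co_side.png

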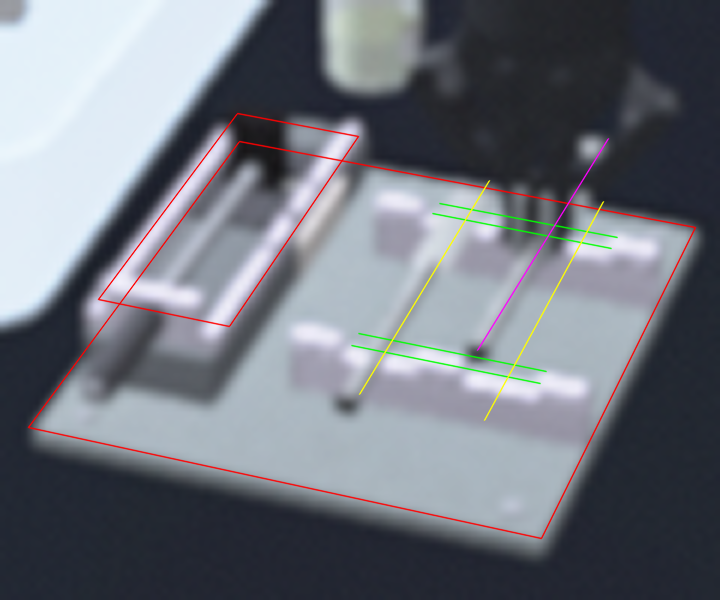

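```bash
python3 - <<'E'
from h import *
S=stand((.574,-.0455),.0205)
xs=np.arange(-.13,.031,.004)
print("x",(xs*1000).astype(int))
for cam in("side","top"):
  g=cv2.cvtColor(cv2.imread(f"pics/{cam}1.png"),6).astype(np.float32)
  for y,z in((.06,.048),(-.06,.05)):
    A=[]
    for dy in(-.004,0,.004):
      q=np.array([proj(cam,S([x,y+dy,z])) for x in xs],np.float32)
      A.append(cv2.remap(g,q[:,0].copy(),q[:,1].copy(),1).ravel())
    print(cam,y); [print(a.astype(int)) for a in A]
E
```

```text
x [-130 -126 -122 -118 -113 -109 -105 -101  -97  -93  -89  -85  -81  -77
  -73  -69  -65  -61  -57  -53  -49  -45  -41  -37  -33  -29  -25  -21
  -17  -13   -9   -5   -1    2    6   10   14   18   22   26   30]
side 0.06
[175 175 184 210 220 215 216 222 206 186 179 179 180 180 179 178 178 189
 214 216 214 221 220 203 186 175 159 172 193 188 183 184 193 210 215 219
 223 216 203 190 176]
[174 171 193 230 232 230 232 232 216 195 189 189 190 189 190 188 183 201
 227 230 231 234 231 214 195 185 168 177 195 192 192 187 202 224 229 233
 233 228 210 191 176]
[174 169 192 224 228 228 229 228 222 214 213 212 211 213 212 207 194 204
 226 227 229 230 229 223 215 206 179 178 198 206 206 195 204 223 229 229
 230 225 207 188 174]
side -0.06
[176 176 185 210 218 213 215 223 211 192 184 183 183 184 183 182 182 189
 210 223 220 215 214 203 187 191 201 207 211 205 193 184 189 204 214 221
 222 216 204 190 171]
[177 176 194 227 229 226 231 231 219 198 189 190 190 189 188 188 186 196
 223 233 230 228 226 211 196 196 203 208 211 207 196 188 197 218 228 231
 232 227 211 191 170]
[176 173 192 222 227 227 227
[... 466 characters left out ...]
6 237 215 184 183]
[ 78 146 184 193 178 152 165 183 202 199 168 172 198 206 206 181 147 153
 183 202 190 170 165 184 209 209 157 161 199 205 210 200 153 151 176 187
 194 195 184 176 181]
top -0.06
[ 79 139 192 224 221 223 229 227 225 220 220 241 244 233 216 226 241 202
 216 221 225 228 228 223 211 204 192 197 202 210 225 232 194 214 218 225
 230 227 209 185 184]
[ 78 119 193 236 239 238 237 238 240 237 237 237 234 237 237 237 217 196
 235 240 236 237 240 246 239 213 194 197 203 210 222 211 193 234 238 238
 240 240 217 182 182]
[ 87 119 141 169 174 162 142 158 213 195 174 173 199 219 192 164 157 165
 195 173 147 138 162 205 187 173 190 197 204 213 186 173 164 176 169 151
 150 181 181 178 179]
```

{"op": "jog_arm", "data": {
  "moves": [
    {"dp": [0,0.3,1],"turn": [0.25,-0.2,0.4],"grip": 0},
    {"dp": [0,0,1],"turn": [0,0,0],"grip": 0},
    {"dp": [0,0,0.8],"turn": [0,0,0],"grip": 0},
    {"dp": [0,0,0.3],"turn": [0,0,0],"grip": 0},
    {"dp": [0,0,0],"turn": [0,0,0],"grip": 0},
    {"dp": [0,0,0],"turn": [0,0,0],"grip": 0}
  ]
}}

```text
clock: 11.7
ee_pos: [0.4962, -0.0401, 0.0475]
tool_rot: [0.698, 0.716, 0.0, 0.001]
contact_force: [-0.4, -0.3, -1.6]
grip_width: 0.0049
```

```bash
python3 - <<'E'
from h import *
go([.4955,-.040,.0415],1.4)
E
```

```text
t 11.7 pos [ 0.4962 -0.0401  0.0475] yang 1.48 w 0.0049 F [-0.4 -0.3 -1.6] q [ 0.38  0.59 -0.52  2.05  0.5   0.62 -0.46]
dp now [ 0.01 -0.07  0.6 ] turn [0.08 0.05 0.08] dp after turn [ 0.01 -0.07  0.6 ]
```

{"op": "jog_arm", "data": {
  "moves": [
    {"dp": [0,-0.05,0.3],"turn": [0,0,0],"grip": 0},
    {"dp": [0,0,0.2],"turn": [0,0,0],"grip": 0},
    {"dp": [0,0,0.1],"turn": [0,0,0],"grip": 0},
    {"dp": [0,0,0.05],"turn": [0,0,0],"grip": 0},
    {"dp": [0,0,0],"turn": [0,0,0],"grip": 0}
  ]
}}

```text
clock: 12.2
ee_pos: [0.496, -0.0401, 0.0416]
tool_rot: [0.698, 0.716, 0.001, 0.001]
contact_force: [0.2, 0.5, 1.4]
grip_width: 0.0049
```

{"op": "jog_arm", "data": {
  "moves": [
    {"dp": [0,0,0.05],"turn": [0,0,0],"grip": 0.1},
    {"dp": [0,0,0],"turn": [0,0,0],"grip": 0.2},
    {"dp": [0,0,0],"turn": [0,0,0],"grip": 0.35},
    {"dp": [0,0,0],"turn": [0,0,0],"grip": 0.35},
    {"dp": [0,0,0],"turn": [0,0,0],"grip": 0.35},
    {"dp": [0,0,-1],"turn": [0,0,0],"grip": 0.35},
    {"dp": [0,0,-2],"turn": [0,0,0],"grip": 0.35},
    {"dp": [0,0,-4],"turn": [0,0,0],"grip": 0.4},
    {"dp": [0,0,-4],"turn": [0,0,0],"grip": 0.4},
    {"dp": [0,0,-4],"turn": [0,0,0],"grip": 0.4},
    {"dp": [-4,0,0],"turn": [0,0,0],"grip": 0.4},
    {"dp": [-4,0,0],"turn": [0,0,0],"grip": 0.4},
    {"dp": [-4,0,0],"turn": [0,0,0],"grip": 0.4},
    {"dp": [-4,0,0],"turn": [0,0,0],"grip": 0.4}
  ]
}}

```text
clock: 13.6
ee_pos: [0.5021, -0.1958, 0.2049]
tool_rot: [0.692, 0.722, 0.003, 0.003]
contact_force: [0.8, 0.7, 0.1]
grip_width: 0.0343
```

```bash
python3 - <<'E'
from h import *
go([.6585,-.0905,.2],91.4)
S=stand((.5803,-.047),.023)
L=model(S)
for cam,box in(("top",(230,155,350,265)),("side",(215,155,335,255))):
    im,d=eyes.read_camera(cam); cv2.imwrite(f"pics/{cam}6.png",im)
    over(cam,im,[],box,6 if cam=="top" else 5,f"pics/d_{cam}.png")
    for n in("spatula","shutter_tab"):
      for q in trace(cam,n)[:3]:
        P,_=pts(cam,q["region"],d)
        v,u=np.nonzero(q["region"]); c,a,l=axis(onplane(cam,np.c_[u,v],.044)); print(cam,n,round(q["conf"],2),np.round(q["box"]),c.round(4),a.round(3),l.round(3),np.percentile(P[:,2],[5,50,95]).round(3))
        if n=="spatula" and len(P)>50: print("  slope z vs y",np.polyfit(P[:,1],P[:,2],1).round(3))
        if n=="shutter_tab":
          T=P[P[:,2]>.08]; print("  tab top pts",len(T),T.min(0).round(3),T.max(0).round(3),T.mean(0).round(4))
a=cv2.imread("pics/d_top.png"); b=cv2.imread("pics/d_side.png")
h=np.zeros((600,800,3),np.uint8); h[:360,:400]=cv2.resize(b,(400,333))[:360] if 0 else cv2.resize(b,(400,360)); h[:400,400:]=cv2.resize(a,(400,367))[:400].shape and cv2.copyMakeBorder(cv2.resize(a,(400,367)),0,33,0,0,0); cv2.imwrite("pics/placed.png",h[:400])
E
```

```text
t 13.6 pos [ 0.5021 -0.1958  0.2049] yang 2.44 w 0.0343 F [0.8 0.7 0.1] q [ 0.77  0.45 -0.66  1.77  0.31  1.02  0.04]
dp now [ 9.85 16.07  0.63] turn [  0.43   0.36 -88.96] dp after turn [-15.9   10.14   0.49]
top spatula 0.77 [257. 227. 328. 240.] [ 0.4956 -0.0443] [-0.02  1.  ] 0.193 [0.037 0.044 0.05 ]
  slope z vs y [0.03  0.046]
top shutter_tab 0.95 [261. 167. 319. 187.] [ 0.6592 -0.0518] [-0.014  1.   ] 0.163 [0.045 0.053 0.09 ]
  tab top pts 55 [ 0.641 -0.102  0.08 ] [ 0.671 -0.088  0.098] [ 0.6559 -0.0945  0.0896]
top shutter_tab 0.17 [259. 226. 326. 237.] [ 0.4958 -0.0483] [-0.01  1.  ] 0.184 [0.037 0.042 0.049]Traceback (most recent call last):
  File "<stdin>", line 14, in <module>
    return umr_minimum(a, axis, None, out, keepdims, initial, where)
ValueError: zero-size array to reduction operation minimum which has no identity
```

```bash
python3 - <<'E'
from h import *
im,d=eyes.read_camera("side"); cv2.imwrite("pics/side6.png",im)
for n in("spatula","shutter_tab"):
  for q in trace("side",n)[:2]:
    P,_=pts("side",q["region"],d)
    v,u=np.nonzero(q["region"]); c,a,l=axis(onplane("side",np.c_[u,v],.044)); print(n,round(q["conf"],2),np.round(q["box"]),c.round(4),a.round(3),l.round(3),np.percentile(P[:,2],[5,50,95]).round(3))
    if n=="shutter_tab":
      T=P[P[:,2]>.08]
      if len(T): print("  tab top pts",len(T),T.min(0).round(3),T.max(0).round(3),T.mean(0).round(4))
over("side",im,[],(215,155,335,255),5,"pics/d_side.png")
over("top",cv2.imread("pics/top6.png"),[],(230,155,350,265),5,"pics/d_top.png")
a=cv2.imread("pics/d_top.png"); b=cv2.imread("pics/d_side.png")
cv2.imwrite("pics/placed.png",np.hstack([b[:,200:],a[:500,:400]]))
E
```

```text
spatula 0.55 [288. 190. 318. 225.] [ 0.4983 -0.0426] [-0.026  1.   ] 0.198 [0.04  0.044 0.048]
shutter_tab 0.75 [245. 174. 265. 204.] [ 0.6672 -0.0945] [-0.171  0.985] 0.16 [0.048 0.062 0.09 ]
  tab top pts 49 [ 0.644 -0.105  0.08 ] [ 0.674 -0.082  0.094] [ 0.6581 -0.0919  0.0869]
```

View pics/placed.png

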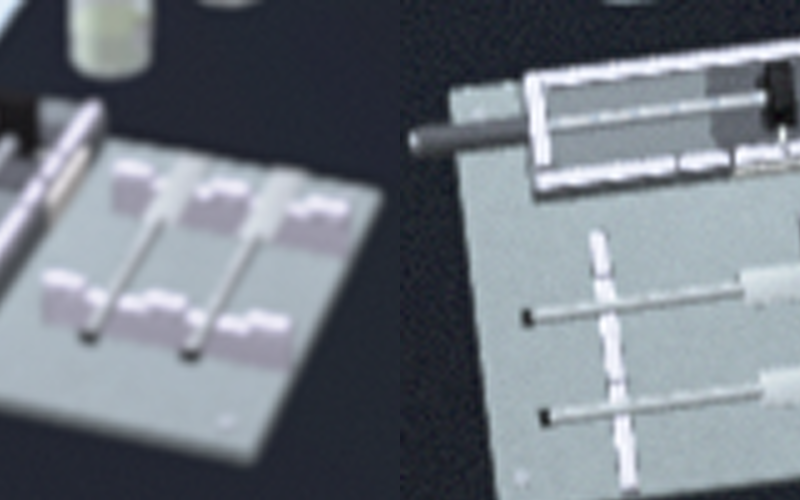

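{"op": "jog_arm", "data": {
  "moves": [
    {"dp": [0,0,0],"turn": [0,0,-5],"grip": 0.4},
    {"dp": [0,0,0],"turn": [0,0,-8.2],"grip": 0.4},
    {"dp": [0,0,0],"turn": [0,0,-8.2],"grip": 0.4},
    {"dp": [0,0,0],"turn": [0,0,-8.2],"grip": 0.4},
    {"dp": [0,0,0],"turn": [0,0,-8.2],"grip": 0.4},
    {"dp": [0,0,0],"turn": [0,0,-8.2],"grip": 0.4},
    {"dp": [0,0,0],"turn": [0,0,-8.2],"grip": 0.4},
    {"dp": [0,0,0],"turn": [0,0,-8.2],"grip": 0.4},
    {"dp": [0,0,0],"turn": [0,0,-8.2],"grip": 0.4},
    {"dp": [0,0,0],"turn": [0,0,-8.2],"grip": 0.4},
    {"dp": [0,0,0],"turn": [0,0,-8.2],"grip": 0.4},
    {"dp": [0,0,0],"turn": [0,0,-2],"grip": 0.4},
    {"dp": [0,0,0],"turn": [0,0,0],"grip": 0.4}
  ]
}}

```text
clock: 15.2
ee_pos: [0.5035, -0.1694, 0.2095]
tool_rot: [-0.056, 0.998, 0.001, 0.005]
contact_force: [0.3, 0.3, 0.1]
grip_width: 0.0344
```

```bash
python3 - <<'E'
from h import *
go([.657,-.0935,.13],91.3)
E
```

```text
t 15.2 pos [ 0.5035 -0.1694  0.2095] yang 96.37 w 0.0344 F [0.3 0.3 0.1] q [ 0.98  0.56 -1.12  1.78  0.55  1.14  1.37]
dp now [-16.02   5.82   8.13] turn [0.12 0.58 5.07] dp after turn [-15.52   7.24   7.95]
```

{"op": "jog_arm", "data": {
  "moves": [
    {"dp": [-1,0,0],"turn": [0,0.5,5],"grip": 0.4},
    {"dp": [-3,1.5,0],"turn": [0,0,0],"grip": 0.4},
    {"dp": [-3,1.5,0],"turn": [0,0,0],"grip": 0.4},
    {"dp": [-3,1.5,2],"turn": [0,0,0],"grip": 0.4},
    {"dp": [-3,1.5,2],"turn": [0,0,0],"grip": 0.4},
    {"dp": [-2.5,1.2,3],"turn": [0,0,0],"grip": 0.4},
    {"dp": [0,0,0],"turn": [0,0,0],"grip": 0.4},
    {"dp": [0,0,0],"turn": [0,0,0],"grip": 0.4}
  ]
}}

```text
clock: 16.0
ee_pos: [0.6621, -0.0819, 0.1395]
tool_rot: [-0.009, 1.0, 0.0, 0.001]
contact_force: [0.5, -0.5, 0.3]
grip_width: 0.034
```

```bash
python3 - <<'E'
from h import *
go([.657,-.0935,.068],91.3)
E
```

```text
t 16.0 pos [ 0.6621 -0.0819  0.1395] yang 91.08 w 0.034 F [ 0.5 -0.5  0.3] q [ 0.58  0.79 -0.95  1.5   0.67  1.19  1.11]
dp now [ 0.55 -1.15  7.15] turn [ 0.01  0.1  -0.22] dp after turn [ 0.54 -1.14  7.15]
```

{"op": "jog_arm", "data": {
  "moves": [
    {"dp": [0.5,-1.1,0.5],"turn": [0,0,0],"grip": 0.45},
    {"dp": [0,0,1],"turn": [0,0,0],"grip": 0.45},
    {"dp": [0,0,2],"turn": [0,0,0],"grip": 0.45},
    {"dp": [0,0,2],"turn": [0,0,0],"grip": 0.45},
    {"dp": [0,0,1],"turn": [0,0,0],"grip": 0.45},
    {"dp": [0,0,0],"turn": [0,0,0],"grip": 0.45},
    {"dp": [0,0,0],"turn": [0,0,0],"grip": 0.45}
  ]
}}

```text
clock: 16.7
ee_pos: [0.6551, -0.1001, 0.0767]
tool_rot: [-0.005, 1.0, -0.002, 0.003]
contact_force: [0.4, -0.7, 0.4]
grip_width: 0.0384
```

```bash
python3 - <<'E'
from h import *
go([.657,-.0935,.068],91.3)
im,d=eyes.read_camera("side"); cv2.imwrite("pics/side7.png",im); over("side",im,[],(215,130,315,215),7,"pics/tab.png")
E
```

```text
t 16.7 pos [ 0.6551 -0.1001  0.0767] yang 90.61 w 0.0384 F [ 0.4 -0.7  0.4] q [ 0.59  0.85 -0.9   1.58  0.74  1.08  1.07]
dp now [-0.2   0.66  0.86] turn [-0.28  0.39 -0.69] dp after turn [-0.21  0.65  0.87]
```

View pics/tab.png

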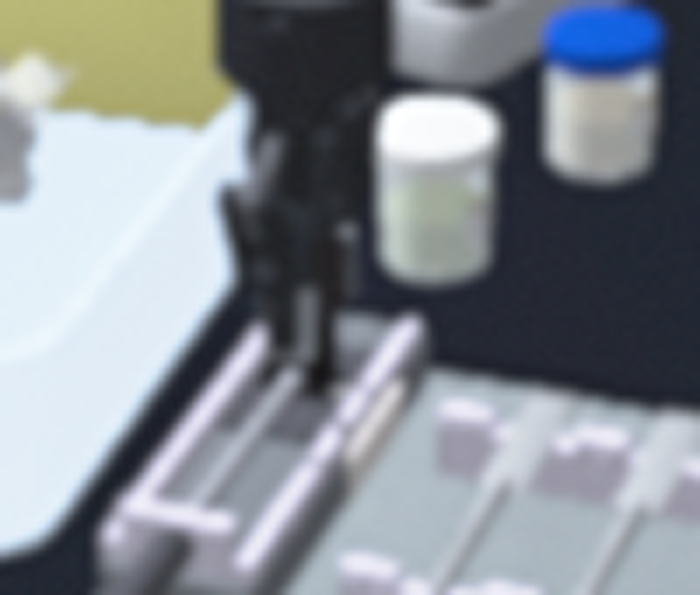

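{"op": "jog_arm", "data": {
  "moves": [
    {"dp": [-0.2,0.6,0.3],"turn": [0,0,0],"grip": 0.45},
    {"dp": [0,0,0.5],"turn": [0,0,0],"grip": 0.4},
    {"dp": [0,0,0],"turn": [0,0,0],"grip": 0.35},
    {"dp": [0,0,0],"turn": [0,0,0],"grip": 0.3}
  ]
}}

```text
clock: 17.15
ee_pos: [0.6585, -0.093, 0.0705]
tool_rot: [-0.005, 1.0, -0.002, 0.005]
contact_force: [0.1, 0.5, 0.6]
grip_width: 0.0257
```

```bash
python3 - <<'E'
from h import *
go([.657,-.0935,.068],91.3)
E
```

```text
t 17.15 pos [ 0.6585 -0.093   0.0705] yang 90.62 w 0.0257 F [0.1 0.5 0.6] q [ 0.58  0.85 -0.9   1.58  0.75  1.06  1.06]
dp now [ 0.16 -0.05  0.25] turn [-0.29  0.61 -0.68] dp after turn [ 0.15 -0.05  0.25]
```

{"op": "jog_arm", "data": {
  "moves": [
    {"dp": [0,0,0.25],"turn": [0,0,0],"grip": 0.25},
    {"dp": [0,0,0],"turn": [0,0,0],"grip": 0.1},
    {"dp": [0,0,0],"turn": [0,0,0],"grip": 0},
    {"dp": [0,0,0],"turn": [0,0,0],"grip": 0},
    {"dp": [0,0,0],"turn": [0,0,0],"grip": 0},
    {"dp": [0,0,0],"turn": [0,0,0],"grip": 0}
  ],
  "squeeze": 80
}}

```text
clock: 17.75
ee_pos: [0.6588, -0.096, 0.0682]
tool_rot: [-0.005, 1.0, -0.004, 0.006]
contact_force: [-0.9, -2.2, 0.9]
grip_width: 0.0123
```

{"op": "jog_arm", "data": {
  "moves": [
    {"dp": [0,0.5,0],"turn": [0,0,0],"grip": 0},
    {"dp": [0,0.5,0],"turn": [0,0,0],"grip": 0},
    {"dp": [0,0.5,0],"turn": [0,0,0],"grip": 0},
    {"dp": [0,0.5,0],"turn": [0,0,0],"grip": 0},
    {"dp": [0,0.3,0],"turn": [0,0,0],"grip": 0}
  ]
}}

```text
clock: 18.25
ee_pos: [0.6584, -0.0765, 0.0682]
tool_rot: [-0.003, 1.0, -0.008, 0.005]
contact_force: [-0.4, -8.6, 2.5]
grip_width: 0.0125
```

```bash
python3 - <<'E'
from h import *
go([.6578,-.0665,.068],91.3)
E
```

```text
t 18.25 pos [ 0.6584 -0.0765  0.0682] yang 90.38 w 0.0125 F [-0.4 -8.6  2.5] q [ 0.54  0.85 -0.89  1.59  0.75  1.06  1.02]
dp now [0.05 1.01 0.  ] turn [-0.94  0.6  -0.92] dp after turn [0.04 1.01 0.02]
```

{"op": "jog_arm", "data": {
  "moves": [
    {"dp": [0,0.4,0],"turn": [0,0,0],"grip": 0},
    {"dp": [0,0.4,0],"turn": [0,0,0],"grip": 0},
    {"dp": [0,0.3,0],"turn": [0,0,0],"grip": 0},
    {"dp": [0,0.1,0],"turn": [0,0,0],"grip": 0}
  ]
}}

```text
clock: 18.65
ee_pos: [0.6583, -0.0694, 0.0682]
tool_rot: [-0.002, 1.0, -0.013, 0.005]
contact_force: [-0.8, -6.6, 2.1]
grip_width: 0.0123
```

```bash
python3 - <<'E'
from h import *
go([.6578,-.0665,.068],91.3)
for c in("top","side"):
    im,d=eyes.read_camera(c); cv2.imwrite(f"pics/{c}8.png",im)
over("top",cv2.imread("pics/top8.png"),[],(250,160,330,200),9,"pics/e_top.png")
over("side",cv2.imread("pics/side8.png"),[],(220,160,300,230),8,"pics/e_side.png")
# shutter plate edge/white line comparison: rail brightness profile at near rail
S=stand((.5803,-.047),.023)
ys=np.arange(-.12,.08,.003); print((ys*1000).astype(int))
for c,i in(("side",6),("side",8),("top",6),("top",8)):
  g=cv2.cvtColor(cv2.imread(f"pics/{c}{i}.png"),6).astype(np.float32)
  for x in(.044,.05,.056):
    q=np.array([proj(c,S([x,y,.056])) for y in ys],np.float32); print(c,i,x,cv2.remap(g,q[:,0].copy(),q[:,1].copy(),1).ravel().astype(int))
go([.6578,-.0665,.068],91.3)
a=cv2.imread("pics/e_side.png");b=cv2.imread("pics/e_top.png"); print(a.shape,b.shape)
h=np.zeros((600,800,3),np.uint8); h[:280,:560]=cv2.resize(b,(560,280)); h[280:600,:366]=cv2.resize(a,(366,320)); 
cv2.imwrite("pics/half.png",h[:,:600])
E
```

```text
t 18.65 pos [ 0.6583 -0.0694  0.0682] yang 90.19 w 0.0123 F [-0.8 -6.6  2.1] q [ 0.53  0.85 -0.88  1.6   0.76  1.06  1.  ]
dp now [0.05 0.29 0.02] turn [-1.49  0.57 -1.1 ] dp after turn [0.04 0.29 0.02]
[-120 -117 -113 -110 -107 -104 -101  -98  -95  -92  -89  -86  -83  -80
  -77  -74  -71  -68  -65  -62  -59  -56  -53  -50  -47  -44  -41  -38
  -35  -32  -29  -26  -23  -20  -17  -14  -11   -8   -5   -2    0    3
    6    9   12   15   18   21   24   27   30   33   36   39   42   45
   48   51   54   57   60   63   66   69   72   75   78]
side 6 0.044 [ 42  52  71 101 132 169 182 200 205 205 205 210 208 211 213 210 209 211
 208 209 212 208 205 197 192 191 196 203 207 207 207 206 196 184 175 173
 185 195 202 208 206 202 196 188 184 187 195 202 207 205 209 206 206 208
 205 209 209 207 205 204 203 207 205 210 209 207 210]
side 6 0.05 [ 50  67  94 127 150 174 193 202 211 215 217 219 221 217 218 214 212 212
 212 207 208 199 193 191 195 202 214 213 211 210 201 190 182 174 180 193
 202 212 210 209 208 205 198 195 195 202 209 214 217 216 217 218 217 220
 220 221 225 220 221 220 220 223 220 22
[... 2396 characters left out ...]
6 196 169 174 201 201 207 208 206 212 229 219 140 149 192
 206 211 215 205 205 200 201 170 180 215 220 225 222 223 210 221 221 224
 224 233 226 225 223 224 226 226 234 231 227 223 212]
top 8 0.056 [ 78  73  70  70  64  59  56  56  56  74 110 135 193 245 246 247 247 247
 249 242 185 109 100 102 104 101  98 102 104 101 103 114 155 164 102  97
 103 102 105 103  99 101 100  97 103 117 146 149 149 148 146 150 149 150
 149 151 149 151 153 149 148 150 149 146 150 147 136]
t 18.75 pos [ 0.6583 -0.0695  0.0683] yang 90.19 w 0.0125 F [-0.1 -8.2  3.6] q [ 0.53  0.85 -0.88  1.6   0.76  1.06  1.  ]
dp now [0.05 0.3  0.02] turn [-1.48  0.57 -1.11] dp after turn [0.04 0.3  0.03]
(560, 640, 3) (360, 720, 3)
```

View pics/e_side.png

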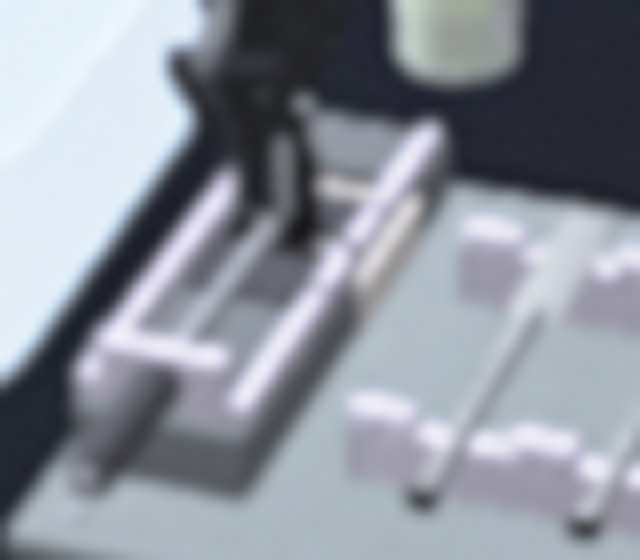

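{"op": "jog_arm", "data": {
  "moves": [
    {"dp": [0,0.3,0],"turn": [0,0,0],"grip": 0},
    {"dp": [0,0.15,0],"turn": [0,0,0],"grip": 0}
  ]
}}

```text
clock: 18.95
ee_pos: [0.6582, -0.068, 0.0682]
tool_rot: [-0.001, 1.0, -0.015, 0.005]
contact_force: [-0.6, -7.3, 2.6]
grip_width: 0.0125
```

```bash
cat > lin.py <<'E'
from h import *
go([.6578,-.066,.068],91.3)
im,d=eyes.read_camera("top"); ib=im
S=stand((.5803,-.047),.023); ys=np.arange(-.06,.0,.0015)
def prof(g):
  return np.mean([cv2.remap(g,*[k.copy() for k in np.array([proj("top",S([x,y,.056])) for y in ys],np.float32).T],1).ravel() for x in(.0545,.056,.0575)],0)
for im in(cv2.imread("pics/top6.png"),ib):
  p=prof(cv2.cvtColor(im,6).astype(np.float32)); k=(p>125)&(ys<-.008); w=(p-105).clip(0)*k; print("white line y",(w@ys/w.sum()*1000).round(2))
for n,c in(("spatula","top"),("spatula","side")):
  if c=="side": im,d=eyes.read_camera(c)
  for q in trace(c,n)[:3]:
    v,u=np.nonzero(q["region"]); cc,a,l=axis(onplane(c,np.c_[u,v],.044)); print(c,round(q["conf"],2),cc.round(4),a.round(3),l.round(3))
go([.6578,-.066,.068],91.3)
E
python3 lin.py
```

```text
t 18.95 pos [ 0.6582 -0.068   0.0682] yang 90.06 w 0.0125 F [-0.6 -7.3  2.6] q [ 0.52  0.85 -0.88  1.6   0.76  1.06  0.99]
dp now [0.04 0.2  0.02] turn [-1.75  0.56 -1.23] dp after turn [0.04 0.2  0.02]
white line y -39.33
white line y -41.36
top 0.88 [ 0.4954 -0.0448] [-0.022  1.   ] 0.196
side 0.48 [ 0.4985 -0.0442] [-0.028  1.   ] 0.195
t 19.15 pos [ 0.6582 -0.068   0.0683] yang 90.06 w 0.0125 F [-0.8 -8.7  2.9] q [ 0.52  0.85 -0.88  1.6   0.76  1.06  0.99]
dp now [0.04 0.2  0.02] turn [-1.74  0.56 -1.23] dp after turn [0.04 0.2  0.03]
```

{"op": "jog_arm", "data": {
  "moves": [
    {"dp": [0,0.35,0],"turn": [0,0,0],"grip": 0},
    {"dp": [0,0.25,0],"turn": [0,0,0],"grip": 0}
  ]
}}

```text
clock: 19.35
ee_pos: [0.6582, -0.0655, 0.0682]
tool_rot: [0.001, 1.0, -0.018, 0.005]
contact_force: [-1.5, -10.1, 4.1]
grip_width: 0.0127
```

```bash
sed -i 's/k=(p>125)&(ys<-.008); w=(p-105).clip(0)\*k; print("white line y",(w@ys\/w.sum()\*1000).round(2))/print(p.astype(int))/' lin.py; sed -i '/^for n,c/,/print(c,round/d' lin.py; python3 lin.py; python3 - <<'E'
import numpy as np; print((np.arange(-.06,0,.0015)*1000).round(1))
E
```

```text
t 19.35 pos [ 0.6582 -0.0655  0.0682] yang 89.91 w 0.0127 F [ -1.5 -10.1   4.1] q [ 0.51  0.84 -0.87  1.6   0.76  1.06  0.98]
dp now [ 0.04 -0.05  0.03] turn [-2.04  0.54 -1.38] dp after turn [ 0.04 -0.05  0.02]
[103 100  98  97 109 126 180 223 166 117 102  93  97 101 104 106 106 104
 100 101 104 105 108 108 107 102  97  97  97  99 104 113 126 141 146 147
 146 146 148 150]
[249 251 213 161 129 103 100 100 104 107 105 103 103 104 106 107 105 103
 100 102 105 105 108 103 101 108 127 181 196 145 112 100  98 100 100 101
 103 106 107 107]
t 19.4 pos [ 0.6582 -0.0653  0.0683] yang 89.92 w 0.0126 F [-1.6 -9.4  3.7] q [ 0.51  0.84 -0.87  1.6   0.76  1.06  0.98]
dp now [ 0.04 -0.07  0.03] turn [-2.05  0.54 -1.37] dp after turn [ 0.04 -0.07  0.03]
[-60.  -58.5 -57.  -55.5 -54.  -52.5 -51.  -49.5 -48.  -46.5 -45.  -43.5
 -42.  -40.5 -39.  -37.5 -36.  -34.5 -33.  -31.5 -30.  -28.5 -27.  -25.5
 -24.  -22.5 -21.  -19.5 -18.  -16.5 -15.  -13.5 -12.  -10.5  -9.   -7.5
  -6.   -4.5  -3.   -1.5]
```

```bash
python3 - <<'E'
from h import *
for i in range(10): im,d=eyes.read_camera("top")
cv2.imwrite("pics/final.png",im)
over("top",im,[],(235,155,345,265),5.4,"pics/f.png")
go([.6578,-.066,.068],91.3)
E
```

```text
t 19.9 pos [ 0.6582 -0.0653  0.0682] yang 89.92 w 0.0127 F [-0.5 -8.6  4.2] q [ 0.51  0.84 -0.87  1.6   0.76  1.06  0.98]
dp now [ 0.04 -0.07  0.03] turn [-2.02  0.54 -1.37] dp after turn [ 0.04 -0.07  0.02]
```

Position steady at half travel; handing in.

```bash
python3 -c "
from bench import r
print(r.hand_in()); o=r.get_obs(); print(o['clock'],o['ee_pos'],o['contact_force'])"
```

```text
the job is handed in; nothing more can be done
None
the job is handed in; nothing more can be done
```

The loose spatula is lying in the empty place of the rests and released. The shutter is pinched and held open at about half travel, and I handed the job in at 19.9 s.

- **Spatula:** The last camera readings put its middle at about (0.495 to 0.499, -0.044) m. It lies flat in both notches, parallel to the laid one and pointing the same way.
    - By the top camera it sits about 2 to 3 mm left (+y) of the stand's centre line.
    - Along its length it is about 4 to 5 mm short of being level with the laid spatula. I measured that one 6 to 8 mm left of the centre line, so I placed ours between the two.
- **Shutter:** Travel was about 30.7 mm by the gripper position and 30.7 mm by the white line in the camera, against 30 mm wanted. The push was about 9 N, as the spring should give at half. It did not creep over the last 0.5 s before handing in.
- **Disagreements:** My first fit of the stand from its plate edges was about 6 mm off in x. I corrected it from the notch positions, which both cameras agreed on. The gripper had tilted about 2° while pushing, and I left it so.
- **Not checked:** The picture limit stopped a last look at the final state. I moved nothing near the tweezers or the laid spatula.

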